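Open a belt guard past its safety catch

ROBOT

A 6-joint arm with a two-finger parallel gripper is mounted at the origin on a cart in front of the work surface, level with it; the furniture and walls round the work are solid. World frame = base frame: x ahead of the robot, y to its left, z up, the work surface at z = 0. Lengths are in m, angles in degrees, forces in N, time in s.
With the tool pointing down it reaches from about 0.3 to 0.75 m from the base axis. Payload 8.5 kg.
Tool frame: the origin (TCP) lies between the finger pads; the fingertips stand 19 mm ahead of it and the grasp point (between the pads) is the TCP; z points along the fingers, y is the line along which they close (so a half turn about z gives the same grasp; the last joint's range is limited). The gripper opens to 85 mm and grips with 20 to 120 N. Pads are 22 mm wide; open, the fingers measure 114 mm over their backs; the gripper's body (76 mm by 85 mm) begins 54 mm behind the grasp point. The pads swing forward as they close: fully open they stand 13 mm farther back than shut.
Start: joints at [-84.07, 21.807, 74.336, -0, 83.858, -12.336], TCP at [0.172, -0.522, 0.25] pointing down, gripper open.
Joint ranges: [-178.18, 178.18], [-50.72, 133.34], [12.68, 142.11], [-81.47, 261.47], [9.98, 163.14], [-165.26, 165.26]. Speed limits (degrees/s): [136.94, 136.94, 180, 180, 180, 180].

INTERFACE

Orientations are given as a 3x3 rotation matrix whose columns are the frame's x, y, z axes.
In Python, from rig import env, optics gives the robot as it stands.
- The arm moves only by the tool arm_command, never from a script. Its argument "commands" is one flat list of numbers, 7 for each row, row after row: the closure, from -1 (fully open) to 1 (shut), so that 0 is half open, then the shift along the tool's x, y, z as a fraction of full scale, then the turn, a rotation vector about the tool's x, y, z as a fraction of full scale. A call has 1 to 12 rows; each row is the pose to reach, as a shift and turn from the pose commanded when the call began, along the tool's axes at that moment; what a row does not reach only later rows make up. Full scale, the value 1, is 500 mm for a shift and 120 degrees for a turn. A row lasts 1/12 s, in which the tool goes at most 41.7 mm and 7.16 degrees, less where a joint would pass 70% of its speed; a pose out of reach is approached as far as the arm can. A call with a number of a shift or a turn outside -1 to 1 is refused whole. A call with a gripper value outside its range is refused whole. The fingers move at their own pace and stop on an object; "newtons" is the grip in N (left out, the last holds). Time passes only in rows, so rows that repeat a pose let the fingers close. It gives the time, the measured TCP pose, the force, the opening and the grip force at its end, in the units of the state.
- env.observe(): the state, without advancing time (a new reading comes with each control period).
- optics.get_image(name): name is "scene" or "top" or "wrist"; returns a dict with "image" (480x640x3 uint8, red, green, blue), "intrinsics" (3x3 intrinsics, pixels), "origin" and "orientation" of the camera in the world; the wrist camera has in their place "tool_from_camera" (4x4, takes a point from camera to tool coordinates, whose origin is the TCP and whose axes are the flange's). Camera axes: x right, y down, z forward; pixel columns grow to the right and rows downward; lengths in m; the calibration is good to about 2 mm. A picture is of the moment at which its call begins: read the wrist's pose just before it. There is no depth.
- env.close_job(): hands the job in; it is judged then, once.
The state is a dict: "time_s": time; "q": joint angles; "qvel": joint speeds; "joint_efforts": joint torques, N m; "position": TCP position; "tool_rot": TCP orientation; "ft_force": force on the tool from outside, world axes, zero at the start; "wrist_torque": the same for the moment, N m; "grip_width": finger opening in m; "gripper_force": force on a finger pad.
Only numpy, scipy, OpenCV 4.12 (cv2) and the standard library are available. Lean on these libraries where they do the work, as an engineer would, in place of code of your own. Each camera call takes 0.05 s, during which the arm holds its last target. There are 200 camera calls.

TASK

Open the grey belt guard of the drive unit for a belt change: give the latch lever on its top a quarter turn, raise the guard's front edge a little until the hidden safety catch holds it, then ease off, feel along behind the front edge for the catch's tongue, push it back and swing the guard up until it stands more than 60 degrees open by itself. Go gently: do not heave at the guard while the catch holds it and do not bend the tongue. Leave the things lying about where they are.

Things in the scene. Friction and masses are not known exactly. Their poses are not given: they have to be found in the camera images.
- drive_unit: Grey sheet-steel belt-drive housing bolted to the bench, 240 wide (y), 190 deep (x), 156 high with its hinged guard; origin under its middle, x to the rear, away from its open front. The front opening is 220 wide, from the apron's top edge (53 above the bench) up to the guard's hem (115), 53 deep; a sprung safety catch stands in it.
- guard (a joint): Guard (hood) angle in rad: 0 shut, positive raised, 1.35 fully open. Stiff hinge: stays where it is left; 4 to 5 N up at the hem raises it. With the latch off it rises to about 0.05, where the catch hooks the hem from inside and gives 1 mm per 4 N. With the tongue held back it lifts on; above 0.11 it is clear of the hook.
- hem_middle (a point): Middle of the guard's lower front edge (hem, 240 long, 10 deep). Catch: upright steel strip (the tongue) 18 wide, its face 13 behind the hem's, from 50 below the hem to a nose pointing 9 forward over the hem; middle anywhere within 60 of the hem's middle along y. Pushed back 5 (2 N, more if the guard pulls) it unhooks; it springs back; sideways it gives 1 per 2.5 N.
- guard_hinge (a point): Middle of the guard's hinge line at the rear of the drive unit, 115 above the bench; the line runs along the unit's y axis. The hem lies 185 in front of it, at the same height when shut. The guard's front slopes back at about 45 degrees from 21 above the hem.
- guard_latch (a joint): Latch lever angle in rad: about 0 locked (lever along the unit's +y, parallel to the front), turning clockwise seen from above to its stop at 1.5 (lever pointing to the rear). The guard is free from about 1.1 on. It stays where it is left; 1 to 2 N near the tip turns it.
- latch_pivot (a point): Pivot of the latch lever, at the lever's mid-height, 15 above the guard's flat top. Its axis is vertical while the guard is shut.
- latch_tip (a point): Rounded free end of the latch lever, at mid-height, 64 from the pivot. The lever is a dark bar 12 wide and 16 high with 7 of air between it and the guard's top.
- screwdriver_red: Red-handled screwdriver lying on the bench beside the unit; to be left alone.
- tape_measure: Yellow tape measure standing on the bench beside the unit; to be left alone.
- masking_tape: Roll of masking tape lying on the bench, left of the unit; to be left alone.

How it is judged:
By the outcome, as a careful person would: the job done as asked, in the order asked, and still so for the second after the job is handed in, with the robot touching nothing.
It also fails if it takes over 66 s, if anything falls off the work surface, if the arm or the gripper's body presses on something with over 40 N, if the wrist force passes 120 N, or if a joint passes its speed limit or range.

## Working session

There is one attempt and no reset: what is moved stays moved. The work goes in short steps, Python scripts to look and compute and a tool call to move; the robot and the scene stay as the last step left them, time stands still between calls to the robot, and variables do not carry over. Pictures are saved under pics/ and viewed, at most 10 in all, crops included, and the job is handed in when it is done.

Besides the shell and the picture viewer there is one more tool, called by a JSON object that holds its "fn" and its "kwargs". arm_command: Moves the arm, as the interface text tells. Shift numbers are shares of 500 mm and turn numbers shares of 120 degrees, none past 1 either way. Its arguments: {"type":"object","properties":{"commands":{"type":"array","items":{"type":"number"}},"newtons":{"type":"number"}},"required":["commands"]}

```bash
ls; mkdir -p pics; python3 - <<'E'
from rig import env, optics
import cv2
for n in("scene","top"):
    d=optics.get_image(n); cv2.imwrite(f"pics/{n}0.png",d["image"][:,:,::-1]); print(n,d["intrinsics"],d["origin"],d["orientation"])
s=env.observe(); print(s["time_s"],s["position"],s["tool_rot"])
E
```

```text
pics
scene [[581.14741941   0.         329.37223034]
 [  0.         581.14741941 243.49460109]
 [  0.           0.           1.        ]] [-0.15828648  1.087954    0.71294426] [[-0.83125429 -0.24571442  0.49863888]
 [-0.55588496  0.37205018 -0.74335091]
 [-0.00286665 -0.89509948 -0.44585726]]
top [[439.09532514   0.         326.22424309]
 [  0.         439.09532514 234.74407529]
 [  0.           0.           1.        ]] [0.41176048 0.09582083 0.96961494] [[ 0.02019784 -0.99270783  0.11884112]
 [-0.99944193 -0.01688435  0.02882285]
 [-0.02660611 -0.11935696 -0.99249485]]
0.1 [ 0.17235909 -0.52206485  0.24977706] [[ 9.49609997e-01  3.13433940e-01 -1.35055242e-04]
 [ 3.13433852e-01 -9.49609179e-01  1.27551747e-03]
 [ 2.71540768e-04 -1.25357502e-03 -9.99999177e-01]]
```

View pics/scene0.png

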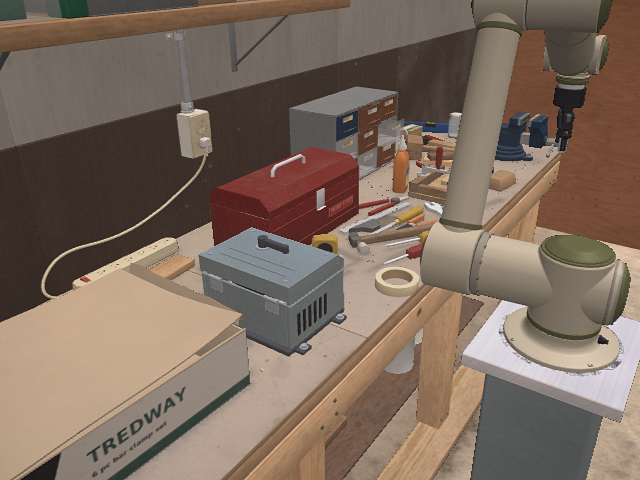

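View pics/top0.png

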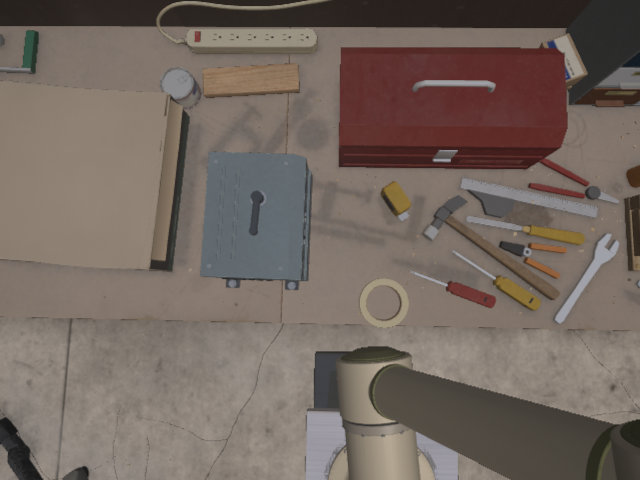

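The top view shows the unit around pixel (257,215), with the lever from its pivot at about (257,198) to its tip at (255,232). The lever points along world −x, so the rear faces world +y and the open front faces −y (the right side of the image). I'll zoom in next.

```bash
python3 - <<'E'
import cv2,numpy as np
a=cv2.imread("pics/top0.png")[140:300,190:330]; b=cv2.imread("pics/scene0.png")[215:365,190:360]
a=cv2.resize(a,None,fx=3.5,fy=3.5,interpolation=2)[:560,:]; b=cv2.resize(b,(310*1,274),interpolation=2)
c=np.zeros((560,800,3),np.uint8); c[:560,:490]=a; c[:274,490:]=b; cv2.imwrite("pics/crop1.png",c)
E
```

```text
(no output)
```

View pics/crop1.png

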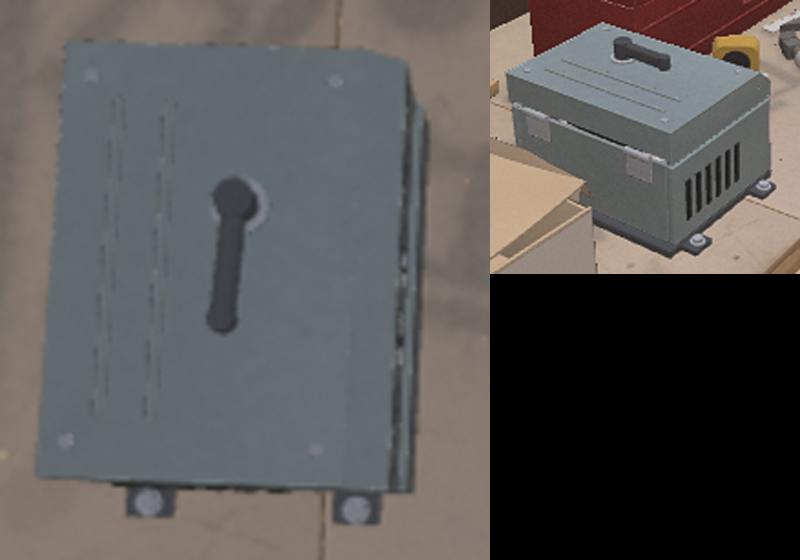

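```bash
cat > h.py <<'E'
import numpy as np
from rig import env, optics
TOP=dict(K=np.array([[439.095,0,326.224],[0,439.095,234.744],[0,0,1]]),o=np.array([0.41176048,0.09582083,0.96961494]),R=np.array([[0.02019784,-0.99270783,0.11884112],[-0.99944193,-0.01688435,0.02882285],[-0.02660611,-0.11935696,-0.99249485]]))
def onplane(uv,z,C=TOP):
    d=C["R"]@np.linalg.inv(C["K"])@np.array([*uv,1.]); return C["o"]+d*(z-C["o"][2])/d[2]
E
python3 - <<'E'
from h import *
c=lambda u,v:(u/3.5+190,v/3.5+140)
for n,p,z in [("piv",(235,200),.179),("tipc",(222,322),.179),("rearfar",(66,42),.156),("rearnear",(37,476),.156),("fronttopfar",(408,63),.156),("fnear",(390,488),.156),("apronfar",(427,110),.053),("aprnear",(412,490),.053),("hemfar",(408,63),.125),("boltF",(357,508),.01),("boltR",(150,502),.01)]:
    print(n,onplane(c(*p),z).round(4))
d=optics.get_image("wrist"); print(d["intrinsics"],d["tool_from_camera"])
E
```

```text
piv [0.574  0.2474 0.179 ]
tipc [0.5092 0.2517 0.179 ]
rearfar [0.6657 0.3486 0.156 ]
rearnear [0.4279 0.3517 0.156 ]
fronttopfar [0.6561 0.16   0.156 ]
fnear [0.4253 0.1636 0.156 ]
apronfar [0.6576 0.1557 0.053 ]
aprnear [0.4261 0.159  0.053 ]
hemfar [0.6654 0.1624 0.125 ]
boltF [0.4149 0.196  0.01  ]
boltR [0.4161 0.3256 0.01  ]
[[422.47179058   0.         319.25640742]
 [  0.         422.47179058 236.67132123]
 [  0.           0.           1.        ]] [[-1.08938519e-03 -9.57748098e-01 -2.87606318e-01  7.28158213e-02]
 [ 9.99999389e-01 -9.89219812e-04 -4.93595308e-04 -2.62773370e-04]
 [ 1.88234100e-04 -2.87606680e-01  9.57748590e-01 -1.24127691e-01]
 [ 0.00000000e+00  0.00000000e+00  0.00000000e+00  1.00000000e+00]]
```

```bash
cat >> h.py <<'E'
from scipy.spatial.transform import Rotation as Ro
def tilt(a,yaw=0.9):  # tool pointing a deg below horizontal toward unit rear(+Y), tool y along +X
    a=np.radians(a); R=np.array([[0,1,0],[np.sin(a),0,np.cos(a)],[np.cos(a),0,-np.sin(a)]])
    return Ro.from_euler('z',-yaw,degrees=True).as_matrix()@R
def plan(*poses):
    s=env.observe(); P,R=np.array(s["position"]),np.array(s["tool_rot"])
    for p,T in poses:
        print((R.T@(np.array(p)-P)/.5).round(4), (Ro.from_matrix(R.T@T).as_rotvec(degrees=True)/120).round(4))
def st():
    s=env.observe(); print(round(s["time_s"],2),np.round(s["position"],4),np.round(s["ft_force"],2),np.round(s["q"],1)); print(np.round(s["tool_rot"],3))
E
python3 -c "
from h import *
plan(([.35,-.16,.26],tilt(90)),([.527,.205,.25],tilt(90)))"
```

```text
[ 0.5643 -0.5763 -0.0195] [-4.000e-04 -4.000e-04 -5.903e-01]
[ 1.1293 -1.1586  0.0012] [-4.000e-04 -4.000e-04 -5.903e-01]
```

{"fn": "arm_command", "kwargs": {"commands": [1, 0.56, -0.57, -0.02, 0, 0, -0.6, 1, 0.56, -0.57, -0.02, 0, 0, -0.6, 1, 0.56, -0.57, -0.02, 0, 0, -0.6, 1, 0.56, -0.57, -0.02, 0, 0, -0.6, 1, 0.56, -0.57, -0.02, 0, 0, -0.6, 1, 0.56, -0.57, -0.02, 0, 0, -0.6, 1, 0.56, -0.57, -0.02, 0, 0, -0.6, 1, 0.56, -0.57, -0.02, 0, 0, -0.6, 1, 0.56, -0.57, -0.02, 0, 0, -0.6, 1, 0.56, -0.57, -0.02, 0, 0, -0.6, 1, 0.56, -0.57, -0.02, 0, 0, -0.6, 1, 0.56, -0.57, -0.02, 0, 0, -0.6], "newtons": 30}}

```text
time_s: 1.15
position: [0.3492, -0.163, 0.2604]
tool_rot: [[-0.007, 1.0, -0.0], [1.0, 0.007, -0.0], [-0.0, -0.0, -1.0]]
ft_force: [-0.9, -0.7, -0.2]
grip_width: 0.0005
gripper_force: 0.0
```

```bash
python3 -c "
from h import *
st()
plan(([.527,.205,.25],tilt(90)))"
```

```text
1.15 [ 0.3492 -0.163   0.2604] [-0.93 -0.69 -0.19] [-42.8   4.4  96.3  -0.   79.2 -43.2]
[[-0.007  1.    -0.   ]
 [ 1.     0.007 -0.   ]
 [-0.    -0.    -1.   ]]
[0.7334 0.3607 0.0206] [-0.      0.0001  0.0108]
```

{"fn": "arm_command", "kwargs": {"commands": [1, 0.73, 0.36, 0.02, 0, 0, 0.011, 1, 0.73, 0.36, 0.02, 0, 0, 0.011, 1, 0.73, 0.36, 0.02, 0, 0, 0.011, 1, 0.73, 0.36, 0.02, 0, 0, 0.011, 1, 0.73, 0.36, 0.02, 0, 0, 0.011, 1, 0.73, 0.36, 0.02, 0, 0, 0.011, 1, 0.73, 0.36, 0.02, 0, 0, 0.011, 1, 0.73, 0.36, 0.02, 0, 0, 0.011, 1, 0.73, 0.36, 0.02, 0, 0, 0.011, 1, 0.73, 0.36, 0.02, 0, 0, 0.011, 1, 0.73, 0.36, 0.02, 0, 0, 0.011, 1, 0.73, 0.36, 0.02, 0, 0, 0.011]}}

```text
time_s: 2.15
position: [0.528, 0.2017, 0.2493]
tool_rot: [[0.019, 1.0, -0.001], [1.0, -0.019, -0.001], [-0.001, -0.001, -1.0]]
ft_force: [0.2, -0.3, -0.2]
grip_width: -0.0003
gripper_force: 0.0
```

```bash
python3 -c "
from h import *
import cv2
st()
d=optics.get_image('wrist'); cv2.imwrite('pics/w1.png',d['image'][:,:,::-1])"
```

```text
2.15 [0.528  0.2017 0.2493] [ 0.22 -0.26 -0.21] [ 8.9 23.4 71.9 -0.  84.8 10. ]
[[ 0.019  1.    -0.001]
 [ 1.    -0.019 -0.001]
 [-0.001 -0.001 -1.   ]]
```

View pics/w1.png

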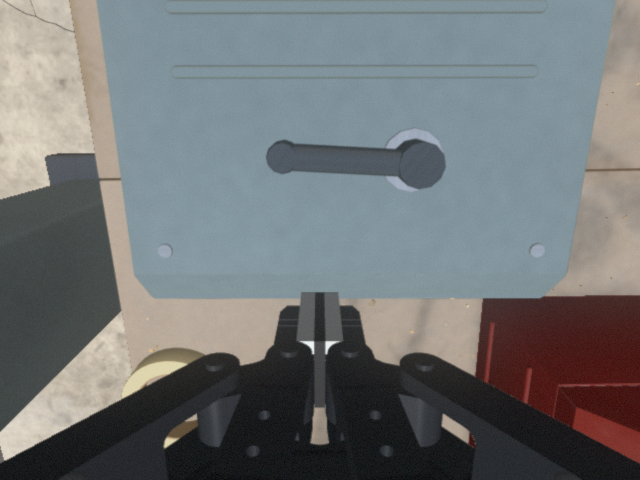

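The wrist view shows the lever pivot at (420,163) and the tip at (282,156). The guard's front edge runs along row 298 from column 155 to 545, level with the fingertips at (320,295).

```bash
cat >> h.py <<'E'
KW=np.array([[422.472,0,319.256],[0,422.472,236.671],[0,0,1]])
TW=np.array([[-1.089e-3,-.957748,-.287606,.0728158],[1,-9.89e-4,-4.9e-4,-2.6e-4],[1.9e-4,-.287607,.957749,-.1241277],[0,0,0,1]])
def wristcam():
    s=env.observe(); R=np.array(s["tool_rot"]); return dict(K=KW,o=np.array(s["position"])+R@TW[:3,3],R=R@TW[:3,:3])
E
python3 -c "
from h import *
C=wristcam()
for uv,z in [((420,163),.179),((282,156),.179),((155,298),.12),((545,298),.12),((120,180),.156),((585,180),.156)]: print(onplane(uv,z,C).round(4))
T=tilt(90)
plan(([.529,.222,.200],T),([.529,.222,.186],T))
"
```

```text
[0.5743 0.2494 0.179 ]
[0.5113 0.2538 0.179 ]
[0.4184 0.1576 0.12  ]
[0.674  0.1523 0.12  ]
[0.4248 0.241  0.156 ]
[0.6653 0.2359 0.156 ]
[0.0424 0.002  0.0993] [-0.0006  0.0003 -0.0021]
[0.0424 0.002  0.1273] [-0.0006  0.0003 -0.0021]
```

{"fn": "arm_command", "kwargs": {"commands": [1, 0.04, 0.002, 0.1, 0, 0, 0, 1, 0.04, 0.002, 0.126, 0, 0, 0, 1, 0.04, 0.002, 0.126, 0, 0, 0, 1, 0.04, 0.002, 0.126, 0, 0, 0, 1, 0.04, 0.002, 0.126, 0, 0, 0]}}

```text
time_s: 2.62
position: [0.5294, 0.2207, 0.1892]
tool_rot: [[0.02, 1.0, 0.003], [1.0, -0.02, 0.0], [0.0, 0.002, -1.0]]
ft_force: [-0.1, -0.3, 0.1]
grip_width: 0.0001
gripper_force: 0.0
```

```bash
python3 -c "
from h import *
st();T=np.array(env.observe()['tool_rot'])
plan(*[([x,y+.001,.186],T) for x,y in [(.529,.230),(.5244,.2428),(.5243,.2581),(.5306,.2744),(.5443,.2878),(.551,.2915)]])
"
```

```text
2.62 [0.5294 0.2207 0.1892] [-0.09 -0.27  0.13] [10.8 26.9 76.4 -0.  76.5 12. ]
[[ 0.02   1.     0.003]
 [ 1.    -0.02   0.   ]
 [ 0.     0.002 -1.   ]]
[ 0.0205 -0.0013  0.0064] [0. 0. 0.]
[ 0.0459 -0.011   0.0064] [0. 0. 0.]
[ 0.0765 -0.0118  0.0064] [0. 0. 0.]
[1.094e-01 1.000e-04 6.400e-03] [0. 0. 0.]
[0.1367 0.027  0.0065] [0. 0. 0.]
[0.1444 0.0402 0.0065] [0. 0. 0.]
```

{"fn": "arm_command", "kwargs": {"commands": [1, 0.02, -0.001, 0, 0, 0, 0, 1, 0.033, -0.006, 0, 0, 0, 0, 1, 0.046, -0.011, 0, 0, 0, 0, 1, 0.061, -0.012, 0, 0, 0, 0, 1, 0.076, -0.012, 0, 0, 0, 0, 1, 0.093, -0.006, 0, 0, 0, 0, 1, 0.109, 0, 0, 0, 0, 0, 1, 0.123, 0.013, 0, 0, 0, 0, 1, 0.137, 0.027, 0, 0, 0, 0, 1, 0.144, 0.038, 0, 0, 0, 0, 1, 0.144, 0.042, 0, 0, 0, 0, 1, 0.144, 0.042, 0, 0, 0, 0]}}

```text
time_s: 3.62
position: [0.5512, 0.294, 0.187]
tool_rot: [[0.018, 1.0, -0.0], [1.0, -0.018, 0.0], [0.0, -0.0, -1.0]]
ft_force: [-0.4, 0.3, -0.4]
grip_width: 0.0004
gripper_force: 0.1
```

{"fn": "arm_command", "kwargs": {"commands": [1, 0, -0.03, 0, 0, 0, 0, 1, 0, -0.03, -0.06, 0, 0, 0, 1, 0, -0.03, -0.12, 0, 0, 0, 1, -0.08, -0.03, -0.15, 0, 0, 0, 1, -0.16, -0.03, -0.15, 0, 0, 0, 1, -0.24, -0.03, -0.15, 0, 0, 0, 1, -0.24, -0.03, -0.15, 0, 0, 0]}}

```text
time_s: 4.2
position: [0.5338, 0.1684, 0.2629]
tool_rot: [[0.024, 1.0, 0.001], [1.0, -0.024, -0.002], [-0.002, 0.001, -1.0]]
ft_force: [0.3, -0.1, -0.6]
grip_width: 0.0001
gripper_force: 0.0
```

```bash
python3 -c "
from h import *
import cv2
st()
d=optics.get_image('top'); cv2.imwrite('pics/t2.png',cv2.resize(d['image'][130:310,170:350,::-1],None,fx=3,fy=3))"
```

```text
4.2 [0.5338 0.1684 0.2629] [ 0.35 -0.07 -0.57] [ 5.4 22.3 71.4 -0.1 86.2  6.8]
[[ 0.024  1.     0.001]
 [ 1.    -0.024 -0.002]
 [-0.002  0.001 -1.   ]]
```

View pics/t2.png

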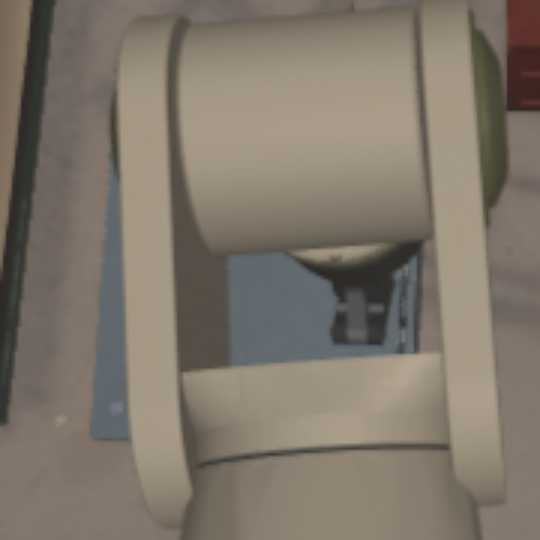

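The arm blocks this view, though the lever moved as commanded with little force. I'll retreat in front of the unit, tilt the tool, and look into the opening with the wrist camera.

```bash
python3 -c "
from h import *
plan(([.545,.03,.26],tilt(30,1.1)),([.545,.04,.17],tilt(30,1.1)))"
```

```text
[-0.2812  0.0289  0.0055] [ 0.0012  0.5001 -0.0015]
[-0.2612  0.0283  0.1855] [ 0.0012  0.5001 -0.0015]
```

{"fn": "arm_command", "kwargs": {"commands": [1, -0.08, 0.01, 0, 0, 0.05, 0, 1, -0.16, 0.02, 0, 0, 0.1, 0, 1, -0.24, 0.03, 0, 0, 0.15, 0, 1, -0.28, 0.03, 0, 0, 0.2, 0, 1, -0.28, 0.03, 0.02, 0, 0.25, 0, 1, -0.28, 0.03, 0.04, 0, 0.3, 0, 1, -0.28, 0.03, 0.06, 0, 0.35, 0, 1, -0.28, 0.03, 0.08, 0, 0.4, 0, 1, -0.27, 0.03, 0.1, 0, 0.45, 0, 1, -0.26, 0.03, 0.14, 0, 0.5, 0, 1, -0.26, 0.03, 0.18, 0, 0.5, 0, 1, -0.26, 0.03, 0.18, 0, 0.5, 0]}}

```text
time_s: 5.25
position: [0.5456, 0.0441, 0.1688]
tool_rot: [[0.016, 1.0, 0.013], [0.497, -0.019, 0.867], [0.867, -0.007, -0.498]]
ft_force: [-0.3, 0.5, -0.3]
grip_width: 0.0
gripper_force: 0.0
```

```bash
python3 -c "
from h import *
import cv2
st()
d=optics.get_image('wrist'); cv2.imwrite('pics/w3.png',d['image'][:,:,::-1])"
```

```text
5.25 [0.5456 0.0441 0.1688] [-0.25  0.5  -0.34] [-28.7  36.   86.9  50.3  94.  -41.4]
[[ 0.016  1.     0.013]
 [ 0.497 -0.019  0.867]
 [ 0.867 -0.007 -0.498]]
```

View pics/w3.png

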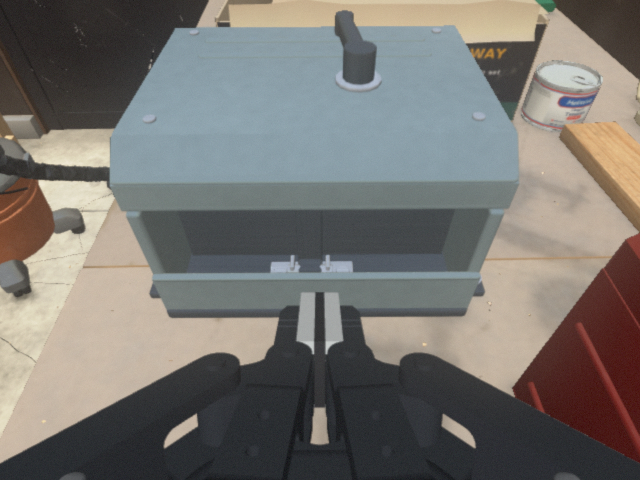

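The lever now points to the rear. In the opening (rows 210–270) there are two small brackets at (285,267) and (338,267). I'll enhance that area.

```bash
python3 -c "
import cv2,numpy as np
a=cv2.imread('pics/w3.png')[180:290,130:500].astype(float)
a=cv2.resize(np.clip(255*(a/255)**.5*1.1,0,255).astype(np.uint8),None,fx=2.15,fy=2.6,interpolation=2)
b=cv2.imread('pics/w3.png')[205:280,225:415].astype(float); b=np.clip((b-25)*3,0,255).astype(np.uint8)
b=cv2.resize(b,(a.shape[1],300),interpolation=2)
cv2.imwrite('pics/c3.png',np.vstack([a,b]));print(a.shape)"
```

```text
(286, 796, 3)
```

View pics/c3.png

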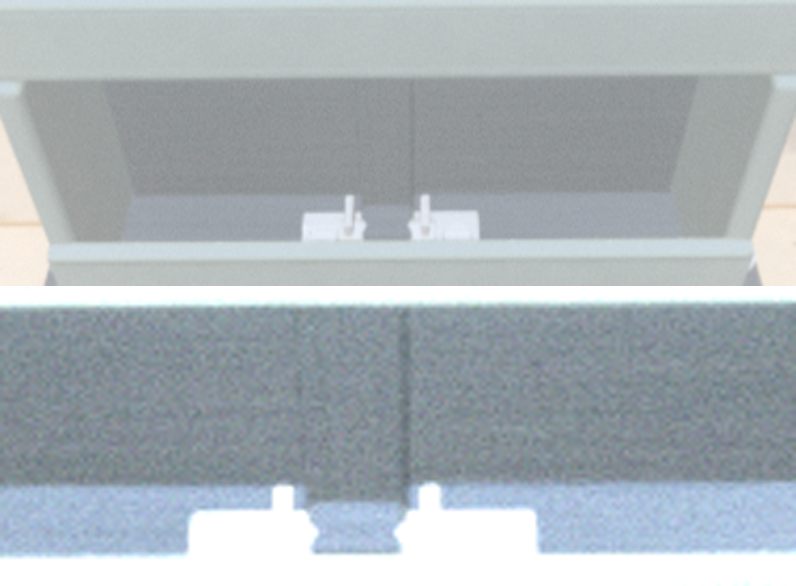

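```bash
python3 -c "
from h import *
C=wristcam()
for n,uv,z in [('hemL',(120,208),.115),('hemR',(508,208),.115),('apL',(155,275),.053),('apR',(482,275),.053),('br1',(285,267),.0),('br2',(338,267),.0),('lever piv',(359,45),.179),('tip',(344,17),.179)]: print(n,onplane(uv,z,C).round(4))
"
```

```text
hemL [0.4219 0.1717 0.115 ]
hemR [0.6664 0.166  0.115 ]
apL [0.4274 0.1667 0.053 ]
apR [0.6658 0.1614 0.053 ]
br1 [0.5172 0.2155 0.    ]
br2 [0.5651 0.2145 0.    ]
lever piv [0.5763 0.2586 0.179 ]
tip [0.5693 0.3092 0.179 ]
```

Enhanced, the dark tongue shows between columns 297 and 322, with its middle near column 309 and its lower end near row 258. Its 26 px width matches 18 mm at that range.

```bash
python3 -c "
from h import *
C=wristcam()
d=C['R']@np.linalg.inv(KW)
for u in (296.6,309.5,322.4):
    r=d@np.array([u,245,1]); print(C['o']+r*(.18-C['o'][1])/r[1])
T=np.array(env.observe()['tool_rot'])
T=tilt(30,1.2)
plan(([.585,.09,.0935],T),([.585,.164,.0935],T))
"
```

```text
[0.53133818 0.18       0.06835284]
[0.54072851 0.18       0.06811708]
[0.55013454 0.18       0.06788092]
[-0.0878  0.0765  0.1581] [-0.0021 -0.0006 -0.0009]
[-0.014   0.0739  0.2863] [-0.0021 -0.0006 -0.0009]
```

{"fn": "arm_command", "kwargs": {"commands": [1, -0.04, 0.04, 0.08, 0, 0, 0, 1, -0.088, 0.077, 0.12, 0, 0, 0, 1, -0.088, 0.077, 0.158, 0, 0, 0, 1, -0.088, 0.077, 0.158, 0, 0, 0, 1, -0.06, 0.076, 0.2, 0, 0, 0, 1, -0.04, 0.075, 0.24, 0, 0, 0, 1, -0.014, 0.074, 0.286, 0, 0, 0, 1, -0.014, 0.074, 0.286, 0, 0, 0, 1, -0.014, 0.074, 0.286, 0, 0, 0]}}

```text
time_s: 6.05
position: [0.5857, 0.1642, 0.0971]
tool_rot: [[0.005, 1.0, 0.015], [0.501, -0.016, 0.866], [0.866, 0.003, -0.501]]
ft_force: [0.1, -0.9, -0.0]
grip_width: 0.0002
gripper_force: 0.0
```

```bash
python3 -c "
from h import *
st()
R=np.array(env.observe()['tool_rot'])
print((R.T@[0,0,.01]/.5).round(4),(R.T@[0,.01,0]/.5).round(4),(R.T@[.01,0,0]/.5).round(4))
"
```

```text
6.05 [0.5857 0.1642 0.0971] [ 0.09 -0.88 -0.01] [-15.8  43.4  86.6  57.9  81.2 -41.6]
[[ 0.005  1.     0.015]
 [ 0.501 -0.016  0.866]
 [ 0.866  0.003 -0.501]]
[ 0.0173  0.0001 -0.01  ] [ 0.01   -0.0003  0.0173] [0.0001 0.02   0.0003]
```

{"fn": "arm_command", "kwargs": {"commands": [1, 0.005, 0, -0.003, 0, 0, 0, 1, 0.01, 0, -0.006, 0, 0, 0, 1, 0.014, 0, -0.008, 0, 0, 0, 1, 0.014, 0, -0.008, 0, 0, 0, 1, 0.014, 0, -0.008, 0, 0, 0]}}

```text
time_s: 6.47
position: [0.5858, 0.1627, 0.1031]
tool_rot: [[0.009, 1.0, 0.017], [0.5, -0.019, 0.866], [0.866, 0.001, -0.5]]
ft_force: [-0.3, 0.3, 0.2]
grip_width: -0.0002
gripper_force: 0.0
```

{"fn": "arm_command", "kwargs": {"commands": [1, 0.0035, 0, -0.002, 0, 0, 0, 1, 0.0035, 0, -0.002, 0, 0, 0, 1, 0.0035, 0, -0.002, 0, 0, 0]}}

```text
time_s: 6.72
position: [0.5856, 0.163, 0.1046]
tool_rot: [[0.01, 1.0, 0.016], [0.5, -0.019, 0.866], [0.866, -0.0, -0.5]]
ft_force: [-0.4, -2.2, -2.5]
grip_width: -0.0001
gripper_force: 1.6
```

{"fn": "arm_command", "kwargs": {"commands": [1, 0.0035, 0, -0.002, 0, 0, 0, 1, 0.0035, 0, -0.002, 0, 0, 0, 1, 0.0035, 0, -0.002, 0, 0, 0]}}

```text
time_s: 6.97
position: [0.5856, 0.163, 0.1067]
tool_rot: [[0.009, 1.0, 0.016], [0.5, -0.019, 0.866], [0.866, -0.0, -0.5]]
ft_force: [0.8, -3.8, -3.5]
grip_width: 0.0001
gripper_force: 2.5
```

{"fn": "arm_command", "kwargs": {"commands": [1, 0.0035, 0, -0.002, 0, 0, 0, 1, 0.007, 0, -0.004, 0, 0, 0, 1, 0.007, 0, -0.004, 0, 0, 0, 1, 0.007, 0, -0.004, 0, 0, 0]}}

```text
time_s: 7.3
position: [0.5856, 0.1632, 0.1112]
tool_rot: [[0.009, 1.0, 0.016], [0.5, -0.018, 0.866], [0.866, 0.001, -0.5]]
ft_force: [-0.1, -3.4, -2.9]
grip_width: -0.0001
gripper_force: 1.9
```

{"fn": "arm_command", "kwargs": {"commands": [1, 0.0035, 0, -0.002, 0, 0, 0, 1, 0.0035, 0, -0.002, 0, 0, 0, 1, 0.0035, 0, -0.002, 0, 0, 0]}}

```text
time_s: 7.55
position: [0.5856, 0.1633, 0.113]
tool_rot: [[0.009, 1.0, 0.016], [0.5, -0.018, 0.866], [0.866, 0.0, -0.5]]
ft_force: [1.5, -4.2, -2.9]
grip_width: 0.0
gripper_force: 2.4
```

{"fn": "arm_command", "kwargs": {"commands": [1, 0.0035, 0, -0.002, 0, 0, 0, 1, 0.0035, 0, -0.002, 0, 0, 0, 1, 0.0035, 0, -0.002, 0, 0, 0]}}

```text
time_s: 7.8
position: [0.5855, 0.1633, 0.1146]
tool_rot: [[0.01, 1.0, 0.016], [0.5, -0.018, 0.866], [0.866, -0.0, -0.501]]
ft_force: [2.5, -2.7, -8.7]
grip_width: 0.0
gripper_force: 4.3
```

The downward force rose to about 9 N, so the catch is holding. I'll ease off, withdraw, shift to the tongue, and feel forward gently.

{"fn": "arm_command", "kwargs": {"commands": [1, -0.008, 0, 0.0045, 0, 0, 0, 1, -0.0156, 0, 0.009, 0, 0, 0, 1, -0.0406, 0.001, -0.034, 0, 0, 0, 1, -0.0406, 0.001, -0.034, 0, 0, 0, 1, -0.0406, -0.044, -0.034, 0, 0, 0, 1, -0.0406, -0.088, -0.034, 0, 0, 0, 1, -0.0406, -0.088, -0.034, 0, 0, 0, 1, -0.031, -0.088, -0.017, 0, 0, 0, 1, -0.031, -0.088, -0.017, 0, 0, 0, 1, -0.031, -0.088, -0.017, 0, 0, 0]}}

```text
time_s: 8.63
position: [0.5418, 0.1498, 0.1059]
tool_rot: [[0.008, 1.0, 0.015], [0.5, -0.017, 0.866], [0.866, 0.001, -0.5]]
ft_force: [0.5, -0.8, 1.1]
grip_width: -0.0001
gripper_force: 0.0
```

{"fn": "arm_command", "kwargs": {"commands": [1, 0.004, 0, 0.0069, 0, 0, 0, 1, 0.004, 0, 0.0069, 0, 0, 0, 1, 0.004, 0, 0.0069, 0, 0, 0]}}

```text
time_s: 8.88
position: [0.5415, 0.1533, 0.1057]
tool_rot: [[0.009, 1.0, 0.016], [0.5, -0.018, 0.866], [0.866, 0.0, -0.5]]
ft_force: [0.6, -0.3, -0.4]
grip_width: -0.0001
gripper_force: 0.0
```

{"fn": "arm_command", "kwargs": {"commands": [1, 0.003, 0, 0.0052, 0, 0, 0, 1, 0.003, 0, 0.0052, 0, 0, 0, 1, 0.003, 0, 0.0052, 0, 0, 0]}}

```text
time_s: 9.13
position: [0.5414, 0.1561, 0.1058]
tool_rot: [[0.009, 1.0, 0.016], [0.5, -0.018, 0.866], [0.866, -0.0, -0.5]]
ft_force: [0.2, 0.2, 0.2]
grip_width: -0.0004
gripper_force: 0.0
```

{"fn": "arm_command", "kwargs": {"commands": [1, 0.002, 0, 0.0035, 0, 0, 0, 1, 0.002, 0, 0.0035, 0, 0, 0, 1, 0.002, 0, 0.0035, 0, 0, 0]}}

```text
time_s: 9.38
position: [0.5415, 0.158, 0.1057]
tool_rot: [[0.009, 1.0, 0.016], [0.5, -0.018, 0.866], [0.866, 0.0, -0.5]]
ft_force: [-0.1, -1.4, -0.1]
grip_width: -0.0001
gripper_force: 0.4
```

{"fn": "arm_command", "kwargs": {"commands": [1, 0.002, 0, 0.0035, 0, 0, 0, 1, 0.002, 0, 0.0035, 0, 0, 0, 1, 0.002, 0, 0.0035, 0, 0, 0]}}

```text
time_s: 9.63
position: [0.5415, 0.16, 0.1056]
tool_rot: [[0.009, 1.0, 0.016], [0.5, -0.018, 0.866], [0.866, -0.0, -0.5]]
ft_force: [-0.3, -0.9, -0.6]
grip_width: 0.0002
gripper_force: 0.8
```

{"fn": "arm_command", "kwargs": {"commands": [1, 0.002, 0, 0.0035, 0, 0, 0, 1, 0.002, 0, 0.0035, 0, 0, 0, 1, 0.002, 0, 0.0035, 0, 0, 0]}}

```text
time_s: 9.88
position: [0.5415, 0.1621, 0.1057]
tool_rot: [[0.009, 1.0, 0.016], [0.5, -0.018, 0.866], [0.866, 0.0, -0.5]]
ft_force: [0.4, -2.7, -1.8]
grip_width: 0.0001
gripper_force: 1.0
```

{"fn": "arm_command", "kwargs": {"commands": [1, 0.002, 0, 0.0035, 0, 0, 0, 1, 0.002, 0, 0.0035, 0, 0, 0, 1, 0.002, 0, 0.0035, 0, 0, 0]}}

```text
time_s: 10.13
position: [0.5416, 0.1641, 0.1057]
tool_rot: [[0.009, 1.0, 0.016], [0.5, -0.018, 0.866], [0.866, 0.0, -0.5]]
ft_force: [0.7, -2.0, -2.2]
grip_width: 0.0002
gripper_force: 1.2
```

The tongue is felt: contact started at y≈0.1575 and the force grew softly. At this tilt the fingertip would hit the catch's nose while lifting, so I'll use a steeper 45° tilt.

```bash
python3 -c "
from h import *
T=tilt(45,1.0)
plan(([.5415,.135,.1057],T),([.5415,.135,.103],T),([.5415,.155,.103],T))
R=T
print((R.T@[0,0,.01]/.5).round(4),(R.T@[0,.01,0]/.5).round(4),(R.T@[.01,0,0]/.5).round(4))
"
```

```text
[-0.0291  0.0009 -0.0504] [ 0.0004 -0.1249 -0.0003]
[-0.0337  0.0009 -0.0477] [ 0.0004 -0.1249 -0.0003]
[-0.0137  0.0002 -0.0131] [ 0.0004 -0.1249 -0.0003]
[ 0.0141  0.     -0.0141] [ 0.0141 -0.0003  0.0141] [0.0002 0.02   0.0002]
```

{"fn": "arm_command", "kwargs": {"commands": [1, -0.015, 0, -0.025, 0, 0, 0, 1, -0.029, 0, -0.05, 0, 0, 0, 1, -0.034, 0, -0.048, 0, -0.06, 0, 1, -0.034, 0, -0.048, 0, -0.12, 0, 1, -0.034, 0, -0.048, 0, -0.125, 0, 1, -0.034, 0, -0.048, 0, -0.125, 0, 1, -0.024, 0, -0.03, 0, -0.125, 0, 1, -0.014, 0, -0.013, 0, -0.125, 0, 1, -0.014, 0, -0.013, 0, -0.125, 0, 1, -0.014, 0, -0.013, 0, -0.125, 0]}}

```text
time_s: 10.97
position: [0.541, 0.1556, 0.1023]
tool_rot: [[0.013, 1.0, 0.011], [0.706, -0.017, 0.708], [0.708, -0.002, -0.706]]
ft_force: [-0.5, -0.3, 0.3]
grip_width: -0.0001
gripper_force: 0.0
```

{"fn": "arm_command", "kwargs": {"commands": [1, 0.005, 0, 0.005, 0, 0, 0, 1, 0.005, 0, 0.005, 0, 0, 0, 1, 0.005, 0, 0.005, 0, 0, 0]}}

```text
time_s: 11.22
position: [0.5414, 0.1584, 0.1028]
tool_rot: [[0.013, 1.0, 0.013], [0.707, -0.018, 0.707], [0.707, -0.0, -0.707]]
ft_force: [0.4, 0.2, 0.5]
grip_width: 0.0001
gripper_force: 0.0
```

{"fn": "arm_command", "kwargs": {"commands": [1, 0.005, 0, 0.005, 0, 0, 0, 1, 0.005, 0, 0.005, 0, 0, 0, 1, 0.005, 0, 0.005, 0, 0, 0]}}

```text
time_s: 11.47
position: [0.5416, 0.1619, 0.1028]
tool_rot: [[0.013, 1.0, 0.013], [0.707, -0.018, 0.707], [0.707, 0.0, -0.707]]
ft_force: [-0.4, -2.9, -1.0]
grip_width: 0.0004
gripper_force: 1.0
```

{"fn": "arm_command", "kwargs": {"commands": [1, 0.003, 0, 0.003, 0, 0, 0, 1, 0.006, 0, 0.006, 0, 0, 0, 1, 0.006, 0, 0.006, 0, 0, 0, 1, 0.01, 0, 0.002, 0, 0, 0, 1, 0.0128, 0, -0.0008, 0, 0, 0, 1, 0.0128, 0, -0.0008, 0, 0, 0]}}

```text
time_s: 11.97
position: [0.5416, 0.1661, 0.108]
tool_rot: [[0.013, 1.0, 0.013], [0.707, -0.018, 0.707], [0.707, 0.0, -0.707]]
ft_force: [-0.2, -3.0, -0.9]
grip_width: 0.0002
gripper_force: 1.7
```

{"fn": "arm_command", "kwargs": {"commands": [1, 0.0028, 0, -0.0028, 0, 0, 0, 1, 0.0028, 0, -0.0028, 0, 0, 0, 1, 0.0028, 0, -0.0028, 0, 0, 0]}}

```text
time_s: 12.22
position: [0.5416, 0.1661, 0.1096]
tool_rot: [[0.013, 1.0, 0.013], [0.707, -0.018, 0.707], [0.707, -0.0, -0.707]]
ft_force: [-0.7, -4.9, -4.3]
grip_width: -0.0002
gripper_force: 2.7
```

{"fn": "arm_command", "kwargs": {"commands": [1, 0.0028, 0, -0.0028, 0, 0, 0, 1, 0.0028, 0, -0.0028, 0, 0, 0, 1, 0.0028, 0, -0.0028, 0, 0, 0]}}

```text
time_s: 12.47
position: [0.5416, 0.1662, 0.1117]
tool_rot: [[0.013, 1.0, 0.013], [0.707, -0.018, 0.707], [0.707, -0.0, -0.707]]
ft_force: [-1.4, -3.8, -4.3]
grip_width: 0.0001
gripper_force: 2.9
```

{"fn": "arm_command", "kwargs": {"commands": [1, 0.0028, 0, -0.0028, 0, 0, 0, 1, 0.0028, 0, -0.0028, 0, 0, 0, 1, 0.0028, 0, -0.0028, 0, 0, 0]}}

```text
time_s: 12.72
position: [0.5416, 0.1663, 0.1138]
tool_rot: [[0.013, 1.0, 0.013], [0.707, -0.018, 0.707], [0.707, 0.0, -0.707]]
ft_force: [-0.5, -3.6, -3.7]
grip_width: -0.0001
gripper_force: 2.6
```

{"fn": "arm_command", "kwargs": {"commands": [1, 0.0028, 0, -0.0028, 0, 0, 0, 1, 0.0028, 0, -0.0028, 0, 0, 0, 1, 0.0028, 0, -0.0028, 0, 0, 0]}}

```text
time_s: 12.97
position: [0.5416, 0.1663, 0.1158]
tool_rot: [[0.013, 1.0, 0.013], [0.707, -0.018, 0.707], [0.707, 0.0, -0.707]]
ft_force: [-0.8, -3.1, -2.5]
grip_width: -0.0004
gripper_force: 2.4
```

{"fn": "arm_command", "kwargs": {"commands": [1, 0.0028, 0, -0.0028, 0, 0, 0, 1, 0.0028, 0, -0.0028, 0, 0, 0, 1, 0.0028, 0, -0.0028, 0, 0, 0]}}

```text
time_s: 13.22
position: [0.5416, 0.1663, 0.1178]
tool_rot: [[0.013, 1.0, 0.013], [0.707, -0.018, 0.707], [0.707, 0.0, -0.707]]
ft_force: [-1.5, -2.5, -2.9]
grip_width: -0.0002
gripper_force: 2.3
```

It is rising freely, so the catch is unhooked. I'll lift a little more to clear the hook.

{"fn": "arm_command", "kwargs": {"commands": [1, 0.0028, 0, -0.0028, 0, 0, 0, 1, 0.0056, 0, -0.0056, 0, 0, 0, 1, 0.0056, 0, -0.0056, 0, 0, 0, 1, 0.0056, 0, -0.0056, 0, 0, 0]}}

```text
time_s: 13.55
position: [0.5416, 0.1663, 0.1219]
tool_rot: [[0.013, 1.0, 0.013], [0.707, -0.018, 0.707], [0.707, 0.0, -0.707]]
ft_force: [-1.9, -3.4, -2.9]
grip_width: -0.0002
gripper_force: 2.0
```

{"fn": "arm_command", "kwargs": {"commands": [1, 0.0028, 0, -0.0028, 0, 0, 0, 1, 0.0028, 0, -0.0028, 0, 0, 0, 1, 0.0028, 0, -0.0028, 0, 0, 0]}}

```text
time_s: 13.8
position: [0.5416, 0.1663, 0.1237]
tool_rot: [[0.013, 1.0, 0.013], [0.707, -0.018, 0.707], [0.707, 0.0, -0.707]]
ft_force: [-1.1, -2.6, -3.0]
grip_width: 0.0003
gripper_force: 2.1
```

```bash
python3 -c "
from h import *
st()
T=tilt(30,1.0)
h=lambda t:np.array([.16+.0068+.185*(1-np.cos(t)),.115+.185*np.sin(t)])
T=tilt(45,1.0)
plan(([.5415,.137,.120],T),([.592,.137,.120],T),([.592,.168,.118],T))
print(h(.12))
"
```

```text
13.8 [0.5416 0.1663 0.1237] [-1.07 -2.58 -2.95] [-12.9  33.6  91.4  46.3  73.4 -33.1]
[[ 0.013  1.     0.013]
 [ 0.707 -0.018  0.707]
 [ 0.707  0.    -0.707]]
[-0.0467  0.0009 -0.0362] [ 0.0004 -0.0001 -0.0002]
[-0.0454  0.1018 -0.0348] [ 0.0004 -0.0001 -0.0002]
[-0.0044  0.1007  0.0118] [ 0.0004 -0.0001 -0.0002]
[0.1681304  0.13714676]
```

{"fn": "arm_command", "kwargs": {"commands": [1, -0.0035, 0, 0.0035, 0, 0, 0, 1, -0.024, 0, -0.017, 0, 0, 0, 1, -0.046, 0, -0.036, 0, 0, 0, 1, -0.046, 0, -0.036, 0, 0, 0, 1, -0.046, 0.05, -0.035, 0, 0, 0, 1, -0.046, 0.101, -0.035, 0, 0, 0, 1, -0.046, 0.101, -0.035, 0, 0, 0, 1, -0.025, 0.101, -0.012, 0, 0, 0, 1, -0.0045, 0.101, 0.012, 0, 0, 0, 1, -0.0045, 0.101, 0.012, 0, 0, 0, 1, -0.0045, 0.101, 0.012, 0, 0, 0]}}

```text
time_s: 14.72
position: [0.5916, 0.169, 0.1179]
tool_rot: [[0.012, 1.0, 0.012], [0.706, -0.017, 0.708], [0.708, -0.0, -0.707]]
ft_force: [1.1, 0.1, -0.1]
grip_width: 0.0001
gripper_force: 0.0
```

```bash
cat > arc.py <<'E'
from h import *
import sys
st()
R=np.array(env.observe()['tool_rot']); P=np.array(env.observe()['position'])
n=np.array([1,1])/2**.5; a=np.array([1,-1])/2**.5; H=np.array([.1668+.185,.115])
def tcp(t):
    u=np.array([-np.cos(t),np.sin(t)]); c=min((H+r*u for r in (.185,.175)),key=lambda p:n@p)
    q=c+.008*a-.011*n; return [P[0],*q]
ts=eval(sys.argv[1]); plan(*[(tcp(t),R) for t in ts])
E
python3 arc.py "np.linspace(.1,1.22,15)"
```

```text
14.72 [0.5916 0.169  0.1179] [ 1.09  0.11 -0.07] [-11.5  37.7  83.1  46.   75.4 -29.3]
[[ 0.012  1.     0.012]
 [ 0.706 -0.017  0.708]
 [ 0.708 -0.    -0.707]]
[-0.0017  0.0001 -0.0078] [0. 0. 0.]
[ 0.022   0.     -0.0256] [0. 0. 0.]
[ 0.047  -0.0001 -0.0414] [0. 0. 0.]
[ 0.0731 -0.0002 -0.0552] [0. 0. 0.]
[ 0.1003 -0.0004 -0.0668] [0. 0. 0.]
[ 0.1284 -0.0006 -0.0763] [0. 0. 0.]
[ 0.1571 -0.0009 -0.0834] [0. 0. 0.]
[ 0.1863 -0.0012 -0.0883] [0. 0. 0.]
[ 0.2158 -0.0015 -0.0908] [0. 0. 0.]
[ 0.2446 -0.0021 -0.071 ] [0. 0. 0.]
[ 0.2726 -0.0025 -0.0688] [0. 0. 0.]
[ 0.3002 -0.0029 -0.0645] [0. 0. 0.]
[ 0.3274 -0.0033 -0.058 ] [0. 0. 0.]
[ 0.354  -0.0037 -0.0493] [0. 0. 0.]
[ 0.3799 -0.0041 -0.0385] [0. 0. 0.]
```

{"fn": "arm_command", "kwargs": {"commands": [1, 0.01, 0, -0.017, 0, 0, 0, 1, 0.022, 0, -0.026, 0, 0, 0, 1, 0.034, 0, -0.034, 0, 0, 0, 1, 0.047, 0, -0.041, 0, 0, 0, 1, 0.06, 0, -0.049, 0, 0, 0, 1, 0.073, 0, -0.055, 0, 0, 0, 1, 0.086, 0, -0.061, 0, 0, 0, 1, 0.1, 0, -0.067, 0, 0, 0, 1, 0.114, 0, -0.072, 0, 0, 0, 1, 0.128, 0, -0.076, 0, 0, 0, 1, 0.128, 0, -0.076, 0, 0, 0]}}

```text
time_s: 15.63
position: [0.5926, 0.1864, 0.1919]
tool_rot: [[0.011, 1.0, 0.015], [0.707, -0.018, 0.707], [0.707, 0.003, -0.707]]
ft_force: [-0.0, 0.3, -0.9]
grip_width: 0.0002
gripper_force: 0.0
```

```bash
python3 arc.py "np.linspace(.1,1.24,15)[5:]"; python3 -c "
from h import *
import cv2
d=optics.get_image('wrist'); cv2.imwrite('pics/w4.png',d['image'][:,:,::-1])"
```

```text
15.63 [0.5926 0.1864 0.1919] [-0.02  0.31 -0.94] [ -9.8  32.4  78.8  45.1  80.9 -21.2]
[[ 0.011  1.     0.015]
 [ 0.707 -0.018  0.707]
 [ 0.707  0.003 -0.707]]
[ 0.0015 -0.0001  0.0028] [0. 0. 0.]
[ 0.0308 -0.0003 -0.0043] [0. 0. 0.]
[ 0.0606 -0.0005 -0.009 ] [0. 0. 0.]
[ 0.0906 -0.0008 -0.0112] [0. 0. 0.]
[ 0.1198 -0.0015  0.0089] [0. 0. 0.]
[ 0.1482 -0.0018  0.0115] [0. 0. 0.]
[ 0.1762 -0.0022  0.0163] [0. 0. 0.]
[ 0.2038 -0.0026  0.0233] [0. 0. 0.]
[ 0.2308 -0.003   0.0326] [0. 0. 0.]
[ 0.2569 -0.0035  0.0441] [0. 0. 0.]
```

View pics/w4.png

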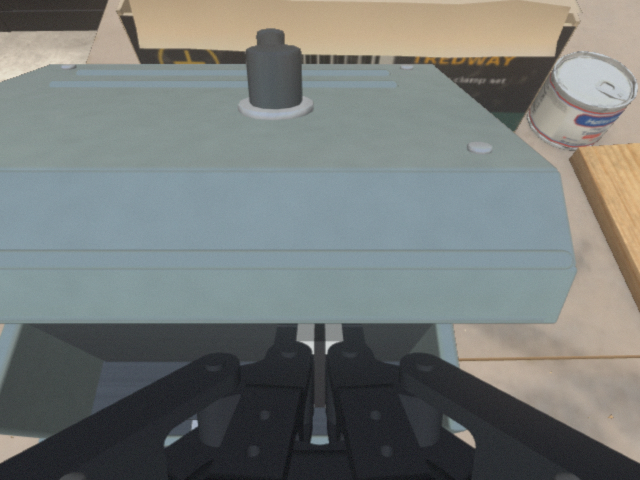

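The guard is up about 28° and the finger is under its hem (row 322). I'll continue the swing.

{"fn": "arm_command", "kwargs": {"commands": [1, 0.012, 0, 0, 0, 0, 0, 1, 0.024, 0, -0.003, 0, 0, 0, 1, 0.036, 0, -0.005, 0, 0, 0, 1, 0.048, 0, -0.006, 0, 0, 0, 1, 0.06, 0, -0.006, 0, 0, 0, 1, 0.072, 0, -0.005, 0, 0, 0, 1, 0.084, 0, -0.003, 0, 0, 0, 1, 0.096, 0, 0, 0, 0, 0, 1, 0.108, 0, 0.004, 0, 0, 0, 1, 0.12, 0, 0.008, 0, 0, 0, 1, 0.134, 0, 0.01, 0, 0, 0, 1, 0.148, 0, 0.0115, 0, 0, 0]}}

```text
time_s: 16.68
position: [0.5938, 0.243, 0.239]
tool_rot: [[0.013, 1.0, 0.014], [0.707, -0.019, 0.707], [0.707, 0.001, -0.707]]
ft_force: [0.8, -3.6, -0.7]
grip_width: 0.0003
gripper_force: 1.1
```

```bash
python3 arc.py "[.8,.9,1.0,1.05,1.1,1.15,1.2,1.25]"
```

```text
16.68 [0.5938 0.243  0.239 ] [ 0.81 -3.61 -0.7 ] [ -4.2  30.1  74.3  45.5  82.  -12.5]
[[ 0.013  1.     0.014]
 [ 0.707 -0.019  0.707]
 [ 0.707  0.001 -0.707]]
[-0.0383  0.0005 -0.0047] [0. 0. 0.]
[-0.0034  0.0001 -0.0024] [0. 0. 0.]
[ 0.0311 -0.0004  0.0033] [0. 0. 0.]
[ 0.0481 -0.0007  0.0075] [0. 0. 0.]
[ 0.0648 -0.001   0.0125] [0. 0. 0.]
[ 0.0813 -0.0013  0.0183] [0. 0. 0.]
[ 0.0975 -0.0016  0.0249] [0. 0. 0.]
[ 0.1133 -0.0019  0.0324] [0. 0. 0.]
```

{"fn": "arm_command", "kwargs": {"commands": [1, 0.014, 0, 0.001, 0, 0, 0, 1, 0.027, 0, 0.002, 0, 0, 0, 1, 0.04, 0, 0.005, 0, 0, 0, 1, 0.053, 0, 0.009, 0, 0, 0, 1, 0.065, 0, 0.0125, 0, 0, 0, 1, 0.077, 0, 0.017, 0, 0, 0, 1, 0.088, 0, 0.021, 0, 0, 0, 1, 0.098, 0, 0.025, 0, 0, 0, 1, 0.106, 0, 0.028, 0, 0, 0, 1, 0.106, 0, 0.028, 0, 0, 0, 1, 0.106, 0, 0.028, 0, 0, 0]}}

```text
time_s: 17.6
position: [0.5942, 0.2906, 0.2661]
tool_rot: [[0.012, 1.0, 0.012], [0.706, -0.018, 0.708], [0.708, 0.0, -0.706]]
ft_force: [-0.3, -0.0, -0.9]
grip_width: -0.0002
gripper_force: 0.1
```

```bash
python3 arc.py "[1.1,1.2,1.25]"; python3 -c "
from h import *
T=tilt(45,1.0); P=env.observe()['position']
plan((np.array(P)+[0,-.03,-.01],T),(np.array(P)+[0,-.15,.03],T))"
```

```text
17.6 [0.5942 0.2906 0.2661] [-0.27 -0.01 -0.86] [ 0.4 29.5 70.6 45.6 81.9 -6.2]
[[ 0.012  1.     0.012]
 [ 0.706 -0.018  0.708]
 [ 0.708  0.    -0.706]]
[-0.0408  0.0007 -0.0166] [0. 0. 0.]
[-0.0081  0.0002 -0.0041] [0. 0. 0.]
[ 0.0077 -0.0001  0.0034] [0. 0. 0.]
[-0.0565  0.0011 -0.0283] [ 0.0001 -0.0005  0.    ]
[-0.1694  0.0053 -0.2547] [ 0.0001 -0.0005  0.    ]
```

{"fn": "arm_command", "kwargs": {"commands": [1, -0.028, 0, -0.014, 0, 0, 0, 1, -0.0565, 0, -0.028, 0, 0, 0, 1, -0.09, 0, -0.09, 0, 0, 0, 1, -0.12, 0, -0.15, 0, 0, 0, 1, -0.15, 0, -0.21, 0, 0, 0, 1, -0.17, 0, -0.25, 0, 0, 0, 1, -0.21, 0, -0.33, 0, 0, 0, 1, -0.21, 0, -0.33, 0, 0, 0, 1, -0.21, 0, -0.33, 0, 0, 0]}}

```text
time_s: 18.35
position: [0.5914, 0.0974, 0.3091]
tool_rot: [[0.014, 1.0, 0.017], [0.707, -0.021, 0.707], [0.707, 0.002, -0.707]]
ft_force: [0.3, -0.3, -1.2]
grip_width: -0.0001
gripper_force: 0.0
```

```bash
python3 -c "
from h import *
import cv2
st()
d=optics.get_image('scene')['image']; e=optics.get_image('top')['image']
a=cv2.resize(d[150:390,150:470],(400,300)); b=cv2.resize(e[80:330,150:483],(400,300))
cv2.imwrite('pics/fin.png',np.hstack([a,b])[:,:,::-1])"
```

```text
18.35 [0.5914 0.0974 0.3091] [ 0.27 -0.28 -1.25] [-18.4  26.5  68.5  43.1  98.3 -15.9]
[[ 0.014  1.     0.017]
 [ 0.707 -0.021  0.707]
 [ 0.707  0.002 -0.707]]
```

View pics/fin.png

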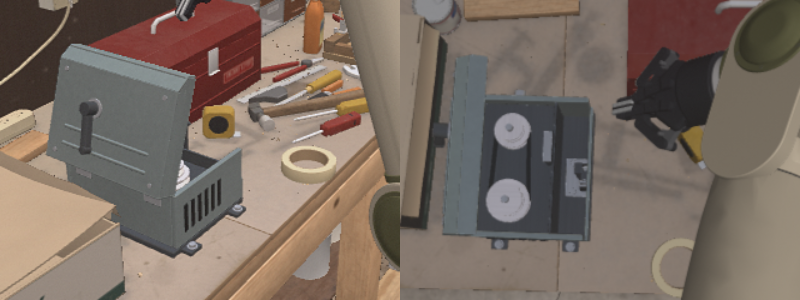

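The guard stands open at about 70° by itself, the pulleys are exposed, the gripper is clear, and the loose items haven't moved.

```bash
python3 -c "
from rig import env
print(env.close_job())"
```

```text
the job is handed in; nothing more can be done
None
```

The job is handed in at about 18 s of the 66 s allowed: latch turned, guard raised to the catch and eased off, tongue found and pushed back, and the guard left standing open by itself at an estimated 70°, with nothing else moved.

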